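# Set the contact grill: drip tray home, sprung lid held at the index arm

## Task

Set up the contact grill for an open-topped melt: first slide its drip tray fully home into the bay under the grill, with the lid still shut. Then raise the spring-closed lid by its front handle until the lid lies in line with the index arm on the grill's right side, and finish while still holding it there by the handle, because it falls shut when let go. Leave the index arm as it is set and do not disturb the garlic, the spice jar or the salt mill.

Things in the scene. Friction and masses are not known exactly. Their poses are not given: they have to be found in the camera images.
- grill: contact grill, fixed on the worktop, steel with a black plinth, 190 deep (its x) x 220 wide (its y), 96 mm high with the lid shut. Origin: centre of its underside. x points to its back, where the lid is hinged, y to its left, z up. A quadrant frame of dark rod with the index arm stands along its right side (y = -115 to -140 mm), up to 218 mm high.
- bay_mouth (a point): floor centre of the mouth of the tray bay, in the grill's left face (y = +110 mm in the grill's frame); axes as the grill's. The bay is a straight channel under the grill, 116 wide (x from -58 to +58 mm), 32 high, running along the grill's -y from here to a solid stop 140 mm inside.
- tray_pan (a point): centre of the drip tray's pan, 12 mm up. The tray is loose, steel, 0.2 to 0.4 kg, 110 wide (x), 150 long (y), 24 high, with a black end panel 8 thick, 27 high, at its left (+y) end. It rests on the worktop part way in the bay, 40 to 80 mm out, nearly square to it, and slides along the grill's -y until it meets the stop, this point then at y = +45 mm in the grill's frame.
- tray_fin (a point): centre of the upright black fin by which the tray is held or pushed, 109 mm from the pan's centre along the tray's +y, standing out from its end panel. 12 mm thick (x), 52 long (y), 42 high: 5 to 47 mm above the worktop; this point is 26 mm up. Tray fully home: this point at y = +154 mm in the grill's frame (44 mm left of its left face), x within 3 mm of 0.
- lid_hinge (a point): middle of the lid's hinge line, which runs parallel to the grill's y at x = +85, z = +78 mm in the grill's frame; fixed, axes as the grill's.
- grill_lid (a joint): angle of the lid in rad: 0 shut, growing as its front rises, to 1.2. A spring and its weight close it: about 4 N at the handle when shut, about 6 N at 0.8 rad.
- lid_handle (a point): the lid's handle: round black bar 14 mm thick, 120 long along its y, on two arms at its ends, its axis 45 mm in front of the lid's front edge. Origin: middle of the bar; axes turn with the lid. Lid shut: at x = -140, y = 0, z = +82 mm in the grill's frame; it swings on a radius of 225 mm about the hinge line. The lid is 178 deep, 216 wide, 24 thick, its top level 14 mm above the bar's axis.
- lid_edge (a point): front end of the straight black strip along the lid's right edge, 170 mm from the hinge line; its x axis runs along the strip, towards the hinge. The strip's line passes through the hinge line.
- index_arm (a joint): angle of the index arm in rad, measured as the lid's is (0 level, growing upwards): the lid is in line with it when both joints read the same. Set between 0.4 and 0.8; stiff in its pivot.
- index_tip (a point): tip of the index arm, a flat steel arm 165 mm long, 9 wide, 5 thick with a small black clamp knob, pivoted on the lid's hinge line beside the lid's right edge; its x axis runs along the arm, towards the pivot.
- garlic: loose garlic bulb 48 x 50 x 51 mm, left of the work; origin centre of its underside. To be left alone.
- spice_jar: loose spice jar with a dark cap, 41 mm across, 105 high, right of the work; origin centre of its underside. To be left alone.
- salt_mill: loose clear mill with a grey domed cap, 44 mm across, 90 high, right of the work; origin centre of its underside. To be left alone.

How it is judged:
On the way, in this order (a step that is already met when the one before it is completed fails the run):
1. the drip tray is fully home and the lid still shut (y of tray_fin in the frame of grill below 0.16 m and value of joint grill_lid below 0.1 rad), for 0.2 s.
2. the lid is raised in line with the index arm (angle between the x axis of lid_edge and the x axis of index_tip, either way round below 0.09 rad and contact force between the fingers and grill_lid above 2 N and distance between the grasp point and lid_handle below 0.075 m), for 0.2 s.
At the end, for the whole second after the job is handed in: Lid still, within 0.09 rad (5 degrees) of the index arm, carried by the fingers (over 2 N) at its handle (grasp within 75 mm of its middle); tray home within 6 mm; index arm tip within 8 mm of where it was; garlic, spice jar and salt mill within 30 mm of where they stood (all of step 2 and velocity of joint grill_lid between -0.1 and 0.1 rad/s and y of tray_fin in the frame of grill below 0.16 m and x of tray_fin in the frame of grill between -0.012 and 0.012 m and distance of index_tip from where it was at the start of the episode below 0.008 m and distance of each of garlic, spice_jar, salt_mill from where it was at the start of the episode below 0.03 m); the arm keeps its last pose, push and grip.
It fails at once if the lid is raised before the tray is home (value of joint grill_lid above 0.2 rad and y of tray_fin in the frame of grill above 0.166 m).
It fails at once if the index arm is moved (distance of index_tip from where it was at the start of the episode above 0.015 m).
It fails at once if the garlic is disturbed (distance of garlic from where it was at the start of the episode above 0.03 m).
It fails at once if the spice jar is disturbed (distance of spice_jar from where it was at the start of the episode above 0.03 m).
It fails at once if the salt mill is disturbed (distance of salt_mill from where it was at the start of the episode above 0.03 m).
It also fails if it takes over 43 s, if anything falls off the work surface, if the arm or the gripper's body presses on something with over 40 N, if the wrist force passes 120 N, or if a joint passes its speed limit or range.

## Robot

A 6-joint arm with a two-finger parallel gripper is mounted at the origin on a cart in front of the work surface, level with it; the furniture and walls round the work are solid. World frame = base frame: x ahead of the robot, y to its left, z up, the work surface at z = 0. Lengths are in m, angles in rad, forces in N, time in s.
With the tool pointing down it reaches from about 0.375 to 0.9 m from the base axis. Payload 3.1 kg.
Tool frame: the origin (TCP) lies on the front face of the gripper's body, between the roots of the fingers; the fingertips stand 70 mm ahead of it and the grasp point (between the pads) lies 51 mm ahead of it; z points along the fingers, y is the line along which they close (so a half turn about z gives the same grasp; the last joint's range is limited). The gripper opens to 87 mm and grips with 3 to 60 N. Pads are 19 mm wide; open, the fingers measure 117 mm over their backs; the gripper's body (75 mm by 190 mm) begins 51 mm behind the grasp point.
Start: joints at [-1.28, 0.527, 1.433, -0, 1.181, -0.178], TCP at [0.282, -0.558, 0.292] pointing down, gripper open.
Joint ranges: [-3.08, 3.08], [-0.75, 2.2], [0.22, 2.44], [-1.43, 4.57], [0, 2.65], [-2.85, 2.85]. Speed limits (rad/s): [2.79, 2.79, 3.14, 3.14, 3.14, 3.14].

## Interface

Orientations are given as a unit quaternion [x, y, z, w].
In Python, from rig import robot, cams, ticket gives the robot as it stands. The module is installed in compiled form; this text tells all that it offers.
- The arm moves only by the shell command python3 -m crank 'ROWS' [FORCE]. ROWS is JSON, a list of rows, each a list of 7 numbers: the shift along the tool's x, y, z in cm, then the turn, a rotation vector about the tool's x, y, z in rad, then the closure, from 0 (fully open) to 1 (shut). A call has 1 to 5 rows; each row shifts and turns the commanded pose from where the row before left it, along the tool's axes as they then stand; what a row does not reach is not made up. A row lasts 1/8 s, in which the tool goes at most 62.5 mm and 10.7 degrees, less where a joint would pass 70% of its speed; a pose out of reach is approached as far as the arm can. A call is refused whole if a number of a shift passes 6.25 or a number of a turn 0.188, either way. A call with a gripper value outside its range is refused whole. The fingers move at their own pace and stop on an object; FORCE is the grip in N (left out, the last holds). Time passes only in rows, so rows that do not move let the fingers close. It gives the time, the measured TCP pose, the force, the opening and the grip force at its end, in the units of the state.
- robot.get_obs(): the state, without advancing time (a new reading comes with each control period).
- cams.camera(name): name is "scene" or "top" or "wrist"; returns the picture (420x560x3 uint8, red, green, blue); there is no depth.
- cams.camera_info(name): a dict with "intrinsics" (3x3 intrinsics, pixels), "pose" (4x4, takes a point from camera to world coordinates). Camera axes: x right, y down, z forward; pixel columns grow to the right and rows downward; lengths in m; the calibration is good to about 2 mm. The wrist camera is an equidistant fisheye: a pixel r from the principal point sees the ray r / f radians off the axis. A picture is of the moment at which its call begins: read the wrist's pose just before it. camera_info takes no time and is no camera call; for the wrist camera it gives the pose at the moment of the call.
- ticket.hand_in(): hands the job in; it is judged then, once.
The state is a dict: "time": time; "q": joint angles; "joint_velocities": joint speeds; "joint_torque": joint torques, N m; "position": TCP position; "tool_rot": TCP orientation; "ft_force": force on the tool from outside, world axes, zero at the start; "moment": the same for the moment, N m; "grip_width": finger opening in m; "grip_force": force on a finger pad.
Only numpy, scipy, OpenCV 4.12 (cv2) and the standard library are available. Lean on these libraries where they do the work, as an engineer would, in place of code of your own. Each camera call takes 0.05 s, during which the arm holds its last target. There are 200 camera calls.

## Working session

There is one attempt and no reset: what is moved stays moved. The work goes in short steps, Python scripts to look and compute and a shell command to move; the robot and the scene stay as the last step left them, time stands still between calls to the robot, and variables do not carry over. Pictures are saved under pics/ and viewed, at most 10 in all, crops included, and the job is handed in when it is done.

```bash
mkdir -p pics
python3 - <<'E'
from rig import robot,cams
import cv2,numpy as np
np.set_printoptions(precision=4,suppress=True)
for n in("scene","top"):
    i=cams.camera_info(n);print(n,np.array(i["intrinsics"]),np.array(i["pose"]))
    cv2.imwrite(f"pics/{n}0.png",cams.camera(n)[:,:,::-1])
print(robot.get_obs())
E
```

```text
scene [[424.0004   0.     279.9895]
 [  0.     424.0004 211.225 ]
 [  0.       0.       1.    ]] [[-0.8103 -0.3743  0.4508  0.1266]
 [-0.5855  0.4855 -0.6493  0.6485]
 [ 0.0241 -0.7901 -0.6125  0.7259]
 [ 0.      0.      0.      1.    ]]
top [[448.0494   0.     278.5481]
 [  0.     448.0494 214.0276]
 [  0.       0.       1.    ]] [[-0.0241 -0.9976  0.0651  0.5172]
 [-0.9997  0.0235 -0.0089 -0.0266]
 [ 0.0073 -0.0653 -0.9978  1.3179]
 [ 0.      0.      0.      1.    ]]
{'time': 0.1, 'q': array([-1.2805,  0.5284,  1.4338, -0.    ,  1.1814, -0.1785]), 'joint_velocities': array([-0.0016, -0.0023, -0.0062,  0.0007, -0.0006, -0.0017]), 'joint_torque': array([ -0.0009, -44.0988, -17.7149,   0.0634,   0.0534,  -0.0001]), 'position': array([ 0.2823, -0.557 ,  0.2914]), 'tool_rot': array([ 0.9727,  0.2323, -0.0001, -0.001 ]), 'ft_force': array([-0.106 , -0.3482,  0.3247]), 'moment': array([ 0.0355, -0.0426, -0.0197]), 'grip_force': 0.0, 'grip_width': 0.08703788684260305}
```

View pics/scene0.png

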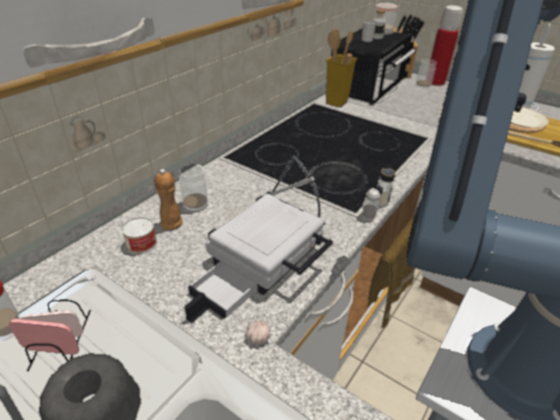

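View pics/top0.png

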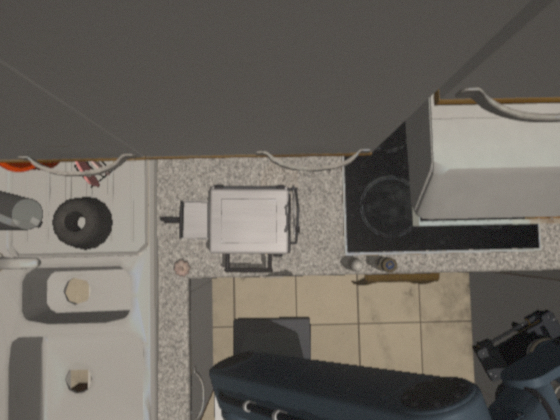

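The scene view shows the grill centred near (265,240), the tray fin near (197,305), the garlic at (258,332), and the jar and mill at (375,195). The top view shows the lid at (250,220), the handle at (248,265), the fin at (172,220) and the quadrant at (292,212). I'll enlarge both to get exact points.

Run:
```python
import cv2
a=cv2.imread("pics/top0.png")[170:285,150:310];cv2.imwrite("pics/tc.png",cv2.resize(a,None,fx=5,fy=5,interpolation=cv2.INTER_CUBIC))
a=cv2.imread("pics/scene0.png")[145:325,180:340];cv2.imwrite("pics/sc.png",cv2.resize(a,None,fx=3.3,fy=3.3,interpolation=cv2.INTER_CUBIC))
```

```text
(no output)
```

View pics/tc.png

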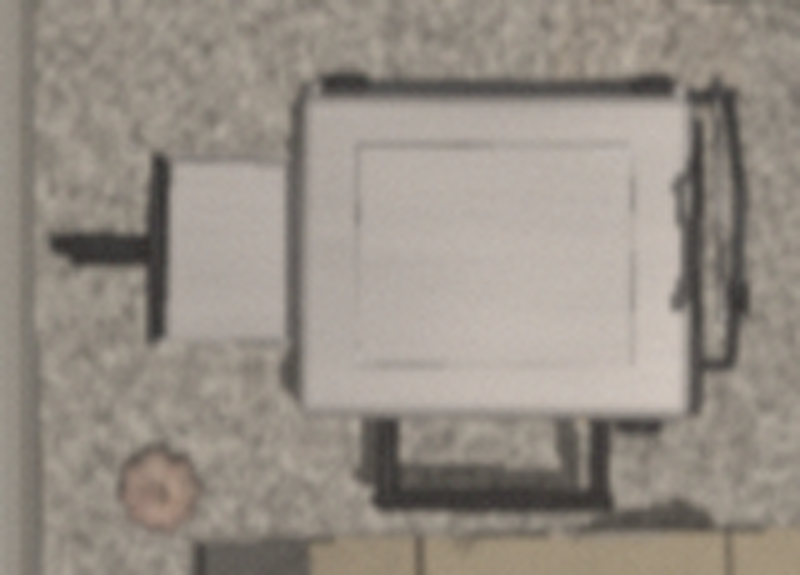

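View pics/sc.png

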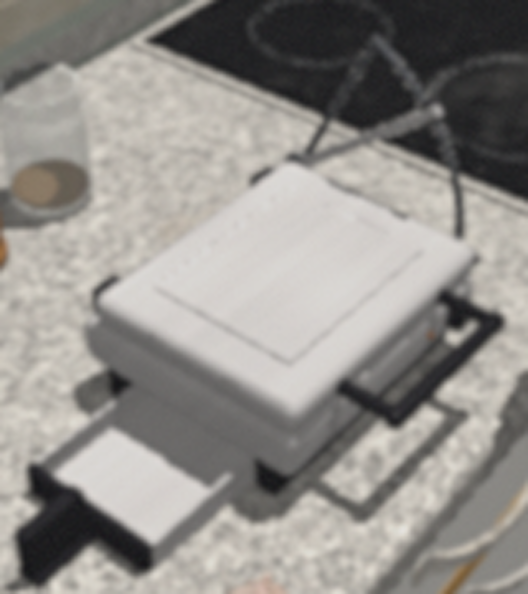

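The enlargements show the lid corners, handle bar ends, fin and panel clearly. The index arm runs from about (305,160) to its tip at (440,108) in the scene crop. I'll fit the poses from these points.

```bash
cat > fit.py <<'E'
from rig import cams
import numpy as np
from scipy.optimize import least_squares as LS
np.set_printoptions(precision=4,suppress=True)
C={n:(np.array(cams.camera_info(n)["intrinsics"]),np.linalg.inv(np.array(cams.camera_info(n)["pose"]))) for n in("top","scene")}
def proj(n,p):
    K,T=C[n];c=T[:3,:3]@p+T[:3,3];u=K@c;return u[:2]/u[2]
px=lambda n,u:np.array([u[0]/5+150,u[1]/5+170])-.4 if n=="top" else np.array([u[0]/3.3+180,u[1]/3.3+145])-.35
def W(v,p):
    c,s=np.cos(v[2]),np.sin(v[2]);return np.array([v[0]+c*p[0]-s*p[1],v[1]+s*p[0]+c*p[1],p[2]])
pts=[("top",(308,93),(83,108,96)),("top",(690,93),(83,-108,96)),("top",(303,413),(-95,108,96)),("top",(696,413),(-95,-108,96)),
("top",(378,498),(-140,60,82)),("top",(608,498),(-140,-60,82)),
("scene",(295,420),(-95,108,96)),("scene",(477,256),(-95,-108,96)),("scene",(98,302),(83,108,96)),("scene",(290,162),(83,-108,96)),
("scene",(398,418),(-140,60,82)),("scene",(498,320),(-140,-60,82))]
f=lambda v:np.concatenate([proj(n,W(v,np.array(p)/1e3))-px(n,u) for n,u,p in pts])
r=LS(f,[.55,-.0,0]);g=r.x
print("grill",g,r.fun.reshape(-1,2))
# tray
tp=[("top",(157,157),(55,83-8,27)),("top",(157,338),(-55,75,27)),("top",(52,245),(0,135,40)),("scene",(35,470),(55,79,27)),("scene",(150,565),(-55,83,20))]
r2=LS(lambda v:np.concatenate([proj(n,W(v,np.array(p)/1e3))-px(n,u) for n,u,p in tp[:3]]),[*g[:2],g[2]])
def toG(w):
    d=w[:2]-g[:2];c,s=np.cos(g[2]),np.sin(g[2]);return np.array([c*d[0]+s*d[1],-s*d[0]+c*d[1]])
fin=W(r2.x,np.array([0,.109,.026]));print("tray",r2.x,r2.fun,"fin",fin,"inG",toG(fin))
for y in(.118,.128):
    h=lambda a:W(g,np.array([.085-.165*np.cos(a[0]),-y,.078+.165*np.sin(a[0])]))
    ra=LS(lambda a:proj("scene",h(a))-px("scene",(440,108)),[.6]);print("idx",y,ra.x,ra.fun,h(ra.x))
    print([ (proj("scene",h([a]))-[180,145])*3.3 for a in(.4,.6,.8)],(proj("scene",W(g,np.array([.085,-y,.078])))-[180,145])*3.3)
def ray(n,u,z):
    K,T=C[n];P=np.linalg.inv(T);d=P[:3,:3]@np.linalg.inv(K)@[*u,1];return P[:3,3]+d*(z-P[2,3])/d[2]
print("garlic",ray("top",px("top",(158,488)),.025),"mill",ray("top",(357,264),.09),"jar",ray("top",(388,265),.1))
print("handle",W(g,np.array([-.14,0,.082])))
E
python3 fit.py
```

```text
grill [ 0.5851  0.0445 -0.0252] [[-1.8192  0.529 ]
 [ 0.5933  0.6889]
 [-1.5556  1.7273]
 [-0.5897  1.805 ]
 [ 1.5562  1.1101]
 [-0.6377  1.1413]
 [-0.2519 -1.8602]
 [ 1.09   -3.3799]
 [-2.4586 -1.7757]
 [-0.6408 -2.172 ]
 [-0.483   0.2161]
 [-0.4561  0.0751]]
tray [ 0.5927  0.1673 -0.0164] [ 0.4714 -1.0865  0.2239  0.8417 -0.6865  0.2294] fin [0.5944 0.2762 0.026 ] inG [0.0035 0.2319]
idx 0.118 [0.698] [-1.462   0.8097] [ 0.5408 -0.0724  0.184 ]
[array([459.6242, 170.9972]), array([444.2097, 129.5921]), array([421.7247,  89.144 ])] [292.5234 165.695 ]
idx 0.128 [0.6916] [ 1.1357 -0.6202] [ 0.5398 -0.0824  0.1832]
[array([467.2211, 164.6841]), array([451.9841, 123.4785]), array([429.687 ,  83.2567])] [300.3239 160.0358]
garlic [0.4555 0.2445 0.025 ] mill [ 0.4556 -0.2483  0.09  ] jar [ 0.4513 -0.3305  0.1   ]
handle [0.4452 0.048  0.082 ]
```

Estimates so far:
- **Grill:** (0.585, 0.0445), yaw -0.025.
- **Fin:** (0.594, 0.276), which needs about 78 mm of push.
- **Index arm:** about 0.69 rad.

Next I turn the tool so its x points along world +y, which suits both the fin and the handle, and rise a little.

```bash
python3 -m crank '[[0,0,-1,0,0,-0.18,0],[0,0,-1,0,0,-0.18,0],[0,0,-1,0,0,-0.18,0],[0,0,-1,0,0,-0.18,0.25],[0,0,-1,0,0,-0.18,0.5]]'; python3 -m crank '[[0,0,0,0,0,-0.18,0.5],[5.6,2,0,0,0,0,0.5],[5.6,2,0,0,0,0,0.5],[5.6,2,0,0,0,0,0.5],[5.6,2,0,0,0,0,0.5]]'
```

```text
time: 0.72
position: [0.2823, -0.5572, 0.3419]
tool_rot: [0.773, 0.635, 0.0, -0.001]
ft_force: [0.3, -0.9, 0.1]
grip_width: 0.0744
grip_force: 0.0
time: 1.35
position: [0.3676, -0.3334, 0.3419]
tool_rot: [0.715, 0.699, 0.0, -0.0]
ft_force: [0.8, -0.0, 0.8]
grip_width: 0.0437
grip_force: 0.0
```

```bash
python3 -m crank '[[5.6,2,0,0,0,0,0.5],[5.6,2,0,0,0,0,0.5],[5.6,2,0,0,0,0,0.5],[5.6,2,0,0,0,0,0.5],[5.6,2,0,0,0,0,0.5]]'; python3 -m crank '[[5.6,2,0,0,0,0,0.5],[5.6,2,0,0,0,0,0.5],[5.6,2,0,0,0,0,0.5],[5.6,2,0,0,0,0,0.5],[5.6,2,2,0,0,0,0.5]]'; python3 -m crank '[[5,0.8,5,0,0,0,0.5],[0,0,6,0,0,0,0.5],[0,0,0,0,0,0,0.5]]'
python3 - <<'E'
from rig import robot,cams
import cv2,numpy as np
i=cams.camera_info("wrist");print(i);print(robot.get_obs()["position"])
cv2.imwrite("pics/w1.png",cams.camera("wrist")[:,:,::-1])
E
```

```text
time: 1.98
position: [0.4737, -0.0557, 0.3421]
tool_rot: [0.715, 0.699, -0.0, -0.0]
ft_force: [0.7, -0.4, -1.2]
grip_width: 0.0433
grip_force: 0.0
time: 2.6
position: [0.5808, 0.2221, 0.3234]
tool_rot: [0.715, 0.699, 0.002, 0.001]
ft_force: [0.4, -0.2, -0.5]
grip_width: 0.0432
grip_force: 0.0
time: 2.98
position: [0.5836, 0.2633, 0.2127]
tool_rot: [0.714, 0.7, -0.006, -0.003]
ft_force: [-0.7, 0.5, 0.2]
grip_width: 0.0436
grip_force: 0.0
{'intrinsics': array([[325.1922621 ,   0.        , 279.53947032],
       [  0.        , 325.1922621 , 208.3621429 ],
       [  0.        ,   0.        ,   1.        ]]), 'pose': array([[ 0.99968973, -0.01680209, -0.0183884 ,  0.58620774],
       [-0.02103782, -0.96479484, -0.26216088,  0.33265674],
       [-0.01333619,  0.26246639, -0.96484897,  0.30435534],
       [ 0.        ,  0.        ,  0.        ,  1.        ]])}
[0.58357373 0.2632709  0.21265588]
```

View pics/w1.png

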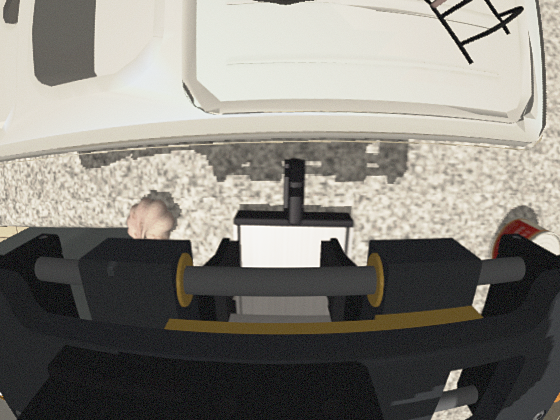

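The wrist view shows the fin from (294,160), its outer end, to (294,215) at the panel, with the garlic at (150,215), clear of the fingers.

Run:
```python
from rig import cams,robot
import numpy as np
from scipy.spatial.transform import Rotation as Ro
i=cams.camera_info("wrist");K=i["intrinsics"];P=i["pose"]
for u,z in(((294,160),.047),((294,212),.047),((235,214),.027),((353,214),.027)):
    d=np.array([u[0]-K[0,2],u[1]-K[1,2]]);r=np.hypot(*d);t=r/K[0,0]
    v=P[:3,:3]@[*(d/r*np.sin(t)),np.cos(t)];print(u,P[:3,3]+v*(z-P[2,3])/v[2])
o=robot.get_obs();print(o["position"],Ro.from_quat(o["tool_rot"]).as_matrix())
```

```text
(294, 160) [0.59752063 0.30230012 0.047     ]
(294, 212) [0.59698309 0.25879774 0.047     ]
(235, 214) [0.54427936 0.25233266 0.027     ]
(353, 214) [0.65178068 0.25009075 0.027     ]
[0.58604657 0.26338215 0.21629669] [[ 0.02175791  0.99974482 -0.00607356]
 [ 0.99976177 -0.02176801 -0.00160189]
 [-0.00173369 -0.00603726 -0.99998027]]
```

```bash
python3 -m crank '[[2.5,1.2,0,0,0,0,0.5],[0,0,3,0,0,0,0.5],[0,0,4,0,0,0,0.5],[0,0,3.5,0,0,0,0.5],[0,0,2.4,0,0,0,0.5]]';python3 -m crank '[[0,0,0,0,0,0,0.5]]'
```

```text
time: 3.65
position: [0.6021, 0.2879, 0.0917]
tool_rot: [0.715, 0.699, 0.002, 0.001]
ft_force: [-0.1, 0.2, 0.2]
grip_width: 0.0436
grip_force: 0.0
time: 3.78
position: [0.601, 0.2877, 0.0907]
tool_rot: [0.715, 0.699, 0.0, 0.0]
ft_force: [-0.0, -0.2, -0.0]
grip_width: 0.0434
grip_force: 0.0
```

```bash
python3 -m crank '[[0,-0.4,0.4,0,0,0,0.5],[0,0,0,0,0,0,1],[0,0,0,0,0,0,1],[0,0,0,0,0,0,1],[0,0,0,0,0,0,1]]' 20;python3 -m crank '[[-1,0,0,0,0,0,1],[-1.5,0,0,0,0,0,1],[-1.5,0,0,0,0,0,1],[-1.5,0,0,0,0,0,1],[-1,0,0,0,0,0,1]]'
```

```text
time: 4.4
position: [0.5958, 0.2886, 0.0856]
tool_rot: [0.715, 0.699, -0.0, -0.0]
ft_force: [-2.7, 0.1, 4.5]
grip_width: 0.0121
grip_force: 20.0
time: 5.03
position: [0.5948, 0.2222, 0.0857]
tool_rot: [0.715, 0.699, 0.0, 0.0]
ft_force: [0.1, 3.5, 1.9]
grip_width: 0.0122
grip_force: 19.9
```

```bash
python3 -m crank '[[-0.5,0,0,0,0,0,1],[-0.4,0,0,0,0,0,1],[-0.3,0,0,0,0,0,1],[-0.2,0,0,0,0,0,1],[0,0,0,0,0,0,1]]';python3 -m crank '[[-0.3,0,0,0,0,0,1],[0,0,0,0,0,0,1],[0,0,0,0,0,0,1]]'
```

```text
time: 5.65
position: [0.595, 0.2114, 0.0856]
tool_rot: [0.715, 0.699, 0.002, -0.0]
ft_force: [1.7, 9.2, 2.4]
grip_width: 0.0116
grip_force: 20.0
time: 6.02
position: [0.5949, 0.211, 0.0856]
tool_rot: [0.716, 0.698, 0.004, -0.001]
ft_force: [0.9, 16.4, 1.3]
grip_width: 0.0116
grip_force: 20.0
```

At 16 N the tray has stopped moving after 77.6 mm of travel, so it is home. I release it and go above the handle.

```bash
python3 -m crank '[[0.3,0,0,0,0,0,0.5],[0,0,0,0,0,0,0.5],[0,0,0,0,0,0,0.5],[0,0,0,0,0,0,0.5],[0,0,-3,0,0,0,0.5]]';python3 -m crank '[[0,0,-5,0,0,0,0.5],[0,0,-5,0,0,0,0.5],[-4,-3.7,0,0,0,0,0.5],[-4,-3.7,0,0,0,0,0.5],[-4,-3.7,0,0,0,0,0.5]]'; python3 -m crank '[[-4,-3.7,0,0,0,0,0.5],[0,0,0,0,0,0,0.5],[0,0,0,0,0,0,0.5]]'
python3 - <<'E'
from rig import robot,cams
import cv2,numpy as np
i=cams.camera_info("wrist");print(i["pose"])
cv2.imwrite("pics/w2.png",cams.camera("wrist")[:,:,::-1])
E
```

```text
time: 6.65
position: [0.5926, 0.2086, 0.1134]
tool_rot: [0.715, 0.699, -0.003, -0.002]
ft_force: [0.2, 0.5, 0.4]
grip_width: 0.0428
grip_force: 0.0
time: 7.28
position: [0.4795, 0.0907, 0.2157]
tool_rot: [0.715, 0.699, 0.0, 0.0]
ft_force: [-0.2, -1.1, 0.8]
grip_width: 0.0432
grip_force: 0.0
time: 7.65
position: [0.4438, 0.0524, 0.2158]
tool_rot: [0.715, 0.699, 0.001, 0.001]
ft_force: [0.5, 0.0, 1.0]
grip_width: 0.0433
grip_force: 0.0
[[ 0.99972317 -0.02322346 -0.00377426  0.44512819]
 [-0.02340912 -0.96566815 -0.25872191  0.12147399]
 [ 0.00236373  0.25873864 -0.96594447  0.30780132]
 [ 0.          0.          0.          1.        ]]
```

View pics/w2.png

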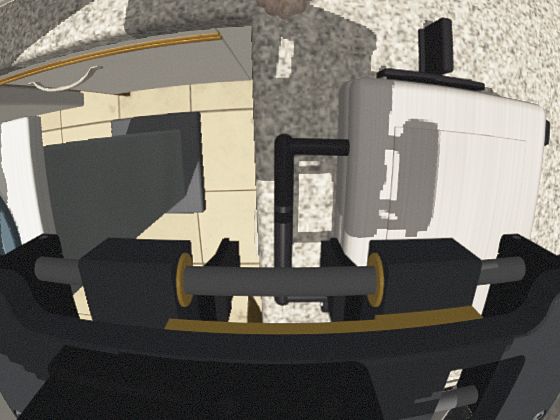

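The tray is home: its panel lies against the grill face at (430,78). The handle bar runs from (283,145) to (283,298), between the fingers, and the lid edge is at about x=345.

Run:
```python
from rig import cams,robot
import numpy as np
i=cams.camera_info("wrist");K=i["intrinsics"];P=i["pose"]
for u,z in(((283.5,148),.082),((284,200),.082),((284,240),.082),((283,300),.082),((346,220),.096),((437,19),.047)):
    d=np.array([u[0]-K[0,2],u[1]-K[1,2]]);r=np.hypot(*d);t=r/K[0,0]
    v=P[:3,:3]@[*(d/r*np.sin(t)),np.cos(t)];print(u,P[:3,3]+v*(z-P[2,3])/v[2])
print(robot.get_obs()["position"])
```

```text
(283.5, 148) [0.4483972  0.10455022 0.082     ]
(284, 200) [0.44801072 0.06746879 0.082     ]
(284, 240) [0.44744781 0.03704204 0.082     ]
(283, 300) [ 0.44575935 -0.0146223   0.082     ]
(346, 220) [0.49046642 0.05572952 0.096     ]
(437, 19) [0.58510157 0.2190548  0.047     ]
[0.44419687 0.05278331 0.21575506]
```

```bash
python3 -m crank '[[-0.6,0.3,2,0,0,0,0.5],[0,0,3,0,0,0,0.5],[0,0,2.2,0,0,0,0.5],[0,0,1.1,0,0,0,0.5],[0,0,0,0,0,0,0.5]]' 20;python3 -m crank '[[0,0,0,0,0,0,1],[0,0,0,0,0,0,1],[0,0,0,0,0,0,1],[0,0,0,0,0,0,1]]'
```

```text
time: 8.32
position: [0.4461, 0.0472, 0.1318]
tool_rot: [0.714, 0.7, -0.0, -0.0]
ft_force: [-0.7, -0.4, 0.2]
grip_width: 0.0436
grip_force: 0.0
time: 8.82
position: [0.4461, 0.0466, 0.1328]
tool_rot: [0.715, 0.699, 0.0, 0.001]
ft_force: [-0.3, 0.7, 0.6]
grip_width: 0.0132
grip_force: 20.0
```

```bash
python3 -m crank '[[0,0.05,-1.3,0,0,0,1],[0,0.15,-1.3,0,0,0,1],[0,0.2,-1.3,0,0,0,1],[0,0.3,-1.2,0,0,0,1],[0,0.4,-1.25,0,0,0,1]]';python3 -m crank '[[0,0.4,-1.25,0,0,0,1],[0,0.5,-1.2,0,0,0,1],[0,0.6,-1.2,0,0,0,1],[0,0.65,-1.1,0,0,0,1],[0,0.65,-1.1,0,0,0,1]]';python3 -m crank '[[0,0,0,0,0,0,1],[0,0,0,0,0,0,1]]'
```

```text
time: 9.45
position: [0.456, 0.0464, 0.1965]
tool_rot: [0.715, 0.699, -0.001, -0.001]
ft_force: [0.6, -1.9, -4.7]
grip_width: 0.0134
grip_force: 20.0
time: 10.07
position: [0.4822, 0.0456, 0.2543]
tool_rot: [0.715, 0.7, -0.003, -0.002]
ft_force: [-5.0, -2.9, -4.3]
grip_width: 0.0133
grip_force: 20.0
time: 10.32
position: [0.482, 0.0457, 0.2542]
tool_rot: [0.715, 0.7, -0.003, -0.002]
ft_force: [-3.9, -3.0, -3.3]
grip_width: 0.0132
grip_force: 20.0
```

```bash
python3 -m crank '[[0,0.5,-0.7,0,0,0,1],[0,0.5,-0.7,0,0,0,1],[0,0.6,-0.7,0,0,0,1],[0,0,0,0,0,0,1],[0,0,0,0,0,0,1]]'
python3 - <<'E'
from rig import cams
import cv2
a=cams.camera("scene")[:,:,::-1]
cv2.imwrite("pics/s2.png",cv2.resize(a[140:290,200:360],None,fx=4,fy=4,interpolation=cv2.INTER_CUBIC))
a=cams.camera("top")[:,:,::-1]
E
```

```text
time: 10.95
position: [0.4967, 0.0452, 0.2749]
tool_rot: [0.714, 0.7, -0.004, -0.003]
ft_force: [-7.1, -3.8, -2.1]
grip_width: 0.0135
grip_force: 20.0
```

View pics/s2.png

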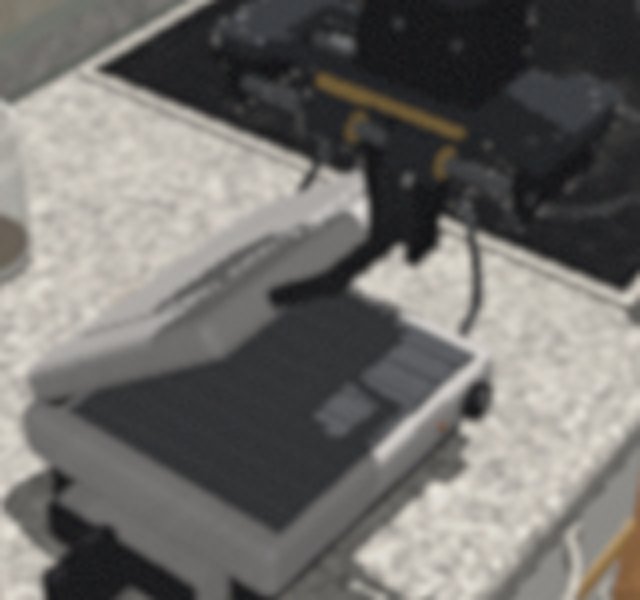

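The lid is up at about 0.69 rad by the arc geometry, but it hides the index arm from the scene camera. I'll check alignment from the top and wrist views.

Run:
```python
from rig import cams
import cv2,numpy as np
t=cams.camera("top")[:,:,::-1][175:275,225:325];w=cams.camera("wrist")[:,:,::-1]
w=cv2.resize(w,(533,400));t=cv2.resize(t,(260,260),interpolation=cv2.INTER_CUBIC)
o=np.zeros((400,793,3),np.uint8);o[:,:533]=w;o[:260,533:]=t
cv2.imwrite("pics/m3.png",o)
```

```text
(no output)
```

View pics/m3.png

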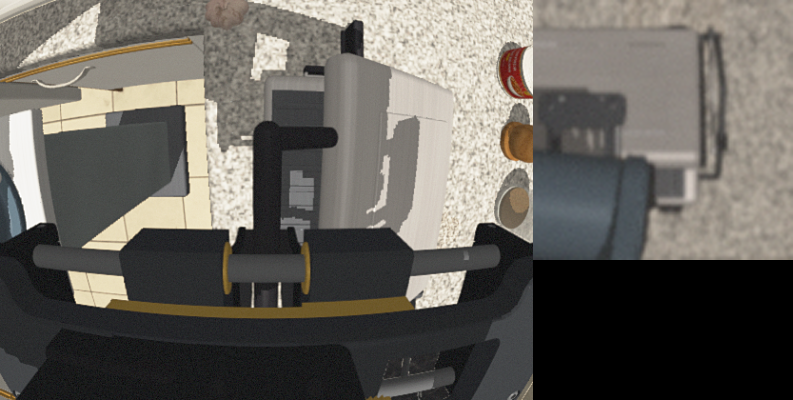

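These views don't resolve the index arm. I'll zoom into the first scene picture with predicted arm lines drawn over it.

```bash
cat >> fit.py <<'E'
import cv2
im=cv2.imread("pics/scene0.png")[145:205,262:330];S=9
im=cv2.resize(im,None,fx=S,fy=S,interpolation=cv2.INTER_CUBIC)
two=np.hstack([im,im])[:, :]
G=g.copy()
for k,a in enumerate((.59,.69,.79)):
    L=[]
    for rr in(0,.165):
        L.append(tuple(((proj("scene",W(g,np.array([.085-rr*np.cos(a),-.1275,.078+rr*np.sin(a)])))-[262,145]+.5)*S).astype(int).tolist()))
    cv2.line(im,L[0],L[1],[(0,0,255),(0,255,0),(255,0,0)][k],1);cv2.circle(im,L[1],4,[(0,0,255),(0,255,0),(255,0,0)][k],1)
cv2.imwrite("pics/z4.png",im)
E
python3 fit.py >/dev/null
```

```text
(no output)
```

View pics/z4.png

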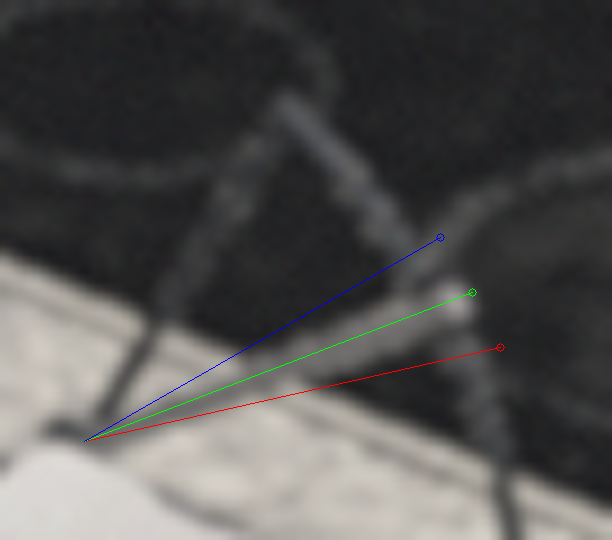

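The arm lies along the green 0.69 line, at about 0.68. The lid is at 0.67–0.69 by the measured displacement, held at 20 N, well inside the 0.09 tolerance, so I'm handing in.

```bash
python3 -m crank '[[0,0,0,0,0,0,1],[0,0,0,0,0,0,1]]'; python3 -c "
from rig import ticket
print(ticket.hand_in())"
```

```text
time: 11.4
position: [0.4967, 0.0452, 0.2748]
tool_rot: [0.714, 0.7, -0.004, -0.003]
ft_force: [-7.1, -3.9, -0.8]
grip_width: 0.0131
grip_force: 20.0
the job is handed in; nothing more can be done
None
```

The job is handed in (no verdict shown): the tray is home against its stop, and the lid is held by its handle at about 0.68 rad, in line with the index arm by my estimate (about 0.68).

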